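Wind the doorbell chime until its clutch clicks, then try it

ROBOT

A 6-joint arm with a two-finger parallel gripper is mounted at the origin on the work surface. World frame = base frame: x ahead of the robot, y to its left, z up, the work surface at z = 0. Lengths are in m, angles in rad, forces in N, time in s.
With the tool pointing down it reaches from about 0.35 to 0.85 m from the base axis. Payload 8.1 kg.
Tool frame: the origin (TCP) lies midway between the tips of the shut fingers; the grasp point (between the pads) lies 19 mm behind it (bot.pinch_z is the distance from the TCP to the grasp point, in m); x points along the fingers, y is the direction in which the jaws open and shut, and the axes are right-handed (so a half turn about x gives the same grasp; the last joint's range is limited). The gripper opens to 93 mm and grips with 3 to 60 N. Pads are 15 mm wide; open, the fingers measure 128 mm over their backs; the gripper's body (75 mm by 188 mm) begins 65 mm behind the grasp point.
Start: joints at [1.153, 0.13, 1.488, -0, 1.523, -0.085], TCP at [0.196, 0.567, 0.219] pointing down, gripper open.
Joint ranges: [-2.96, 2.96], [-0.89, 2.26], [0.02, 2.5], [-1.34, 4.48], [0, 2.73], [-2.66, 2.66]. Speed limits (rad/s): [2.39, 2.39, 2.79, 3.14, 3.14, 3.14].

INTERFACE

Orientations are given as a 3x3 rotation matrix whose columns are the frame's x, y, z axes.
In Python, from workcell import bot gives the robot as it stands.
- The arm moves only by the shell command python3 -m inch 'ROWS' [OPENING] [FORCE]. ROWS is JSON, a list of rows, each an object with "linear": the shift along the tool's x, y, z in cm, a list of three; "twist": the turn, a rotation vector about the tool's x, y, z in rad, a list of three. A call has 1 to 20 rows; each row shifts and turns the pose as measured when the row begins, along the tool's axes as they then stand; what a row does not reach is not made up. A row lasts 1/10 s, in which the tool goes at most 50 mm and 8.59 degrees, less where a joint would pass 70% of its speed; a pose out of reach is approached as far as the arm can. A call with a gripper value outside its range is refused whole. OPENING is the closure, from 0 (fully open) to 1 (shut), set as the call begins (- or left out, the last holds). The fingers move at their own pace and stop on an object; FORCE is the grip in N (left out, the last holds). Time passes only in rows, so rows that do not move let the fingers close. It gives the time, the measured TCP pose, the force and the opening at its end, in the units of the state.
- bot.observe(): the state, without advancing time (a new reading comes with each control period).
- bot.get_image(name): name is "scene" or "top" or "wrist"; returns a dict with "color" (400x640x3 uint8, red, green, blue), "depth" (400x640 float32, m along the optical axis (not along the pixel's ray), 0 where there is no reading), "camera_matrix" (3x3 intrinsics, pixels), "eye" and "orientation" of the camera in the world; the wrist camera has in their place "T_tool_cam" (4x4, takes a point from camera to tool coordinates, whose origin is the TCP and whose axes are the tool frame's). Camera axes: x right, y down, z forward; pixel columns grow to the right and rows downward; lengths in m; the calibration is good to about 2 mm. A picture is of the moment at which its call begins: read the wrist's pose just before it.
- bot.hand_in(): hands the job in, once; it reports no verdict.
The state is a dict: "clock": time; "joint_pos": joint angles; "qd": joint speeds; "joint_torque": joint torques, N m; "tcp_pos": TCP position; "tcp_rot": TCP orientation; "contact_force": force on the tool from outside, world axes, zero at the start; "moment": the same for the moment, N m; "gripper_width": opening from 0.0 (shut) to 1.0 (fully open).
Only numpy, scipy, OpenCV 4.12 (cv2) and the standard library are available. Lean on these libraries where they do the work, as an engineer would, in place of code of your own. Each camera call takes 0.05 s, during which the arm holds its last target. There are 200 camera calls.

TASK

Wind the doorbell chime by turning its knob clockwise until the clutch slips and clicks, and stop there: one click or two, never a third. Then try the bell by gently pressing its plunger all the way down, let go, and leave the container, coaster and keys as they lie.

Things in the scene. Friction and masses are not known exactly. Their poses are not given: they have to be found in the camera images.
- chime: wind-up doorbell chime, screwed to the console: chrome box 140 (x) by 340 (y) by 52 mm high, origin at the centre of its underside. On top, along its own y axis: winding knob at y +90 mm, round gong (82 mm wide, top 100 mm above the console) at y -10 mm, plunger at y -120 mm.
- drum: winding drum: aluminium collar 74 mm wide, 10 mm high, under the knob on its axis; origin at its underside, 54 mm above the console; x points at the black rib on its top. It turns clockwise (from above) with the knob against 0.08 N m for an unknown 0.5 to 2.7 rad, then stops dead: fully wound. It stays where left; turning the knob back would unwind it.
- knob_grip (a point): grip point of the winding knob, on its upright axis, 96 mm above the console: chrome hexagon 36 mm across flats (one flat faces +x), top at 108 mm, on a disc 56 mm wide, top at 74 mm. When the drum has stopped, its sprung clutch yields: torque climbs to about 0.35 N m, then drops at a click. Clicks come 0.26, 0.79 and 1.31 rad after slipping begins. Let go, it settles between clicks.
- knob_mark (a point): tip of the small black rib on the knob's disc, 30 mm from the axis along its x; starts in line with the drum's rib. In the drum's frame it stands at x = 30 mm cos(slip), y = -30 mm sin(slip): one click has passed when y is beyond -9 mm; a third when x is under 5 mm.
- plunger_top (a point): centre of the top of the plunger, a chrome push button 26 mm wide in a dark ring, which moves straight down 6 mm against a spring (5 N when fully down) and comes back by itself.
- plunger (a joint): how far the plunger is pressed, m: 0 up, 0.006 fully down.
- container: bystander: red plastic container with a clip-on lid, 91 x 117 x 60 mm, origin at the centre of its underside.
- coaster: bystander: blue evil-eye glass coaster, 92 mm wide, 8 mm thick, lying flat, origin at the centre of its underside.
- key_a: bystander: brass key 62 mm long, 5 mm thick, lying flat, origin near its middle.
- key_b: bystander: steel key 62 mm long, 5 mm thick, lying flat, origin near its middle.

How it is judged:
On the way, in this order (a step that is already met when the one before it is completed fails the run):
1. the knob has slipped past at least one click, and not past a third (y of knob_mark in the frame of drum below -0.009 m and x of knob_mark in the frame of drum above 0.005 m), for 0.2 s.
2. the plunger is pressed down (value of joint plunger above 0.0045 m), for 0.1 s.
At the end, for the whole second after the job is handed in: The knob rests one or two clicks on (mark, in the drum's frame, over 9 mm to -y and over 5 mm to +x), drum still; the plunger has been pressed 4.5 mm or more after that and is up again (under 1.5 mm); container, coaster and keys are within 20 mm of where they lay (all of step 1 and value of joint plunger below 0.0015 m and angular speed of drum below 0.05 rad/s and distance of each of container, coaster, key_a, key_b from where it was at the start of the episode below 0.02 m); the robot touches nothing.
It fails at once if the knob slips past a third click (x of knob_mark in the frame of drum below 0.005 m).
It fails at once if the plunger is pressed with more than 25 N (contact force between plunger and anything else above 25 N).
It fails at once if the container, coaster or a key is moved more than 20 mm (distance of any of container, coaster, key_a, key_b from where it was at the start of the episode above 0.02 m).
It also fails if it takes over 72 s, if anything falls off the work surface, if the arm or the gripper's body presses on something with over 40 N, if the wrist force passes 120 N, or if a joint passes its speed limit or range.

## Working session

There is one attempt and no reset: what is moved stays moved. The work goes in short steps, Python scripts to look and compute and a shell command to move; the robot and the scene stay as the last step left them, time stands still between calls to the robot, and variables do not carry over. Pictures are saved under pics/ and viewed, about 8 in all and at most 12, crops included, and the job is handed in when it is done.

```bash
mkdir -p pics; ls
cat > h.py <<'E'
import numpy as np, cv2
from workcell import bot
def cam(name):
    o=bot.observe(); d=bot.get_image(name)
    K=d["camera_matrix"]
    if name=="wrist":
        T=np.eye(4);T[:3,:3]=o["tcp_rot"];T[:3,3]=o["tcp_pos"];T=T@d["T_tool_cam"]
    else:
        T=np.eye(4);T[:3,:3]=d["orientation"];T[:3,3]=d["eye"]
    return d["color"],d["depth"],np.array(K),T
def ray(K,T,u,v,z):
    r=T[:3,:3]@np.linalg.solve(K,[u,v,1.]);p=T[:3,3];return p+r*(z-p[2])/r[2]
def proj(K,T,P):
    c=T[:3,:3].T@(np.array(P)-T[:3,3]);q=K@c;return q[:2]/q[2]
def save(n,im): cv2.imwrite("pics/"+n,cv2.cvtColor(im,cv2.COLOR_RGB2BGR))
E
python3 - <<'E'
from h import *
c,d,K,T=cam("top"); save("top1.png",c); np.savez("top1.npz",c=c,d=d,K=K,T=T); print(K,T)
c,d,K,T=cam("scene"); save("scene1.png",c);print(K,T)
o=bot.observe();print({k:np.round(v,3).tolist() for k,v in o.items()})
E
```

```text
pics
[[485.554029     0.         322.91940434]
 [  0.         485.554029   200.96122712]
 [  0.           0.           1.        ]] [[ 0.01138971 -0.99528411  0.09633175  0.50918859]
 [-0.99974928 -0.00947729  0.02028677 -0.03041727]
 [-0.01927814 -0.09653866 -0.99514252  1.04493977]
 [ 0.          0.          0.          1.        ]]
[[421.13222129   0.         323.42962158]
 [  0.         421.13222129 199.22301302]
 [  0.           0.           1.        ]] [[ 0.80504439  0.36735982 -0.46577923  0.97714445]
 [ 0.59290245 -0.47280993  0.65185693 -0.54653319]
 [ 0.019241   -0.80093541 -0.59844152  0.55320289]
 [ 0.          0.          0.          1.        ]]
{'clock': 0.1, 'joint_pos': [1.153, 0.131, 1.489, 0.0, 1.523, -0.085], 'qd': [0.001, -0.0, -0.003, 0.001, -0.0, 0.002], 'joint_torque': [0.001, -56.135, -49.309, 0.077, 0.029, 0.0], 'tcp_pos': [0.196, 0.567, 0.218], 'tcp_rot': [[-0.001, 0.327, 0.945], [-0.002, 0.945, -0.327], [-1.0, -0.002, -0.0]], 'contact_force': [0.275, 0.595, -0.055], 'moment': [0.009, 0.044, -0.057], 'gripper_width': 1.004}
```

View pics/top1.png

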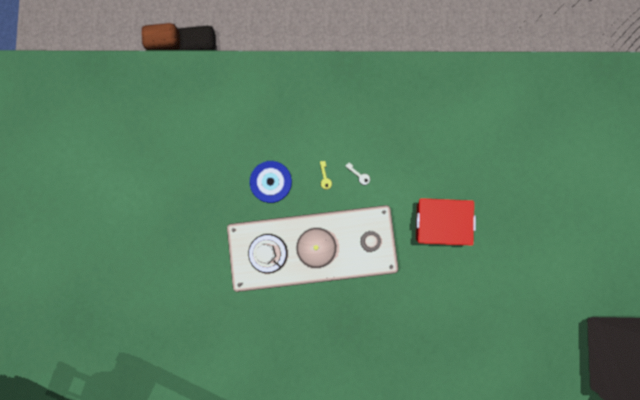

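View pics/scene1.png

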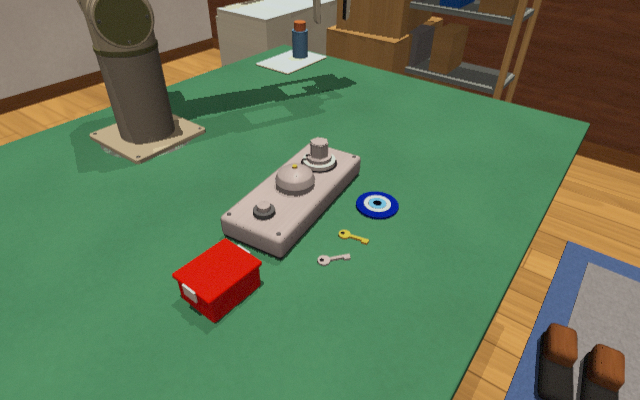

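The top view shows the chime with corners near (229,227), (388,207), (397,271) and (235,290). The knob is at about (268,253), the gong at (316,247) and the plunger at (371,241). The bystanders are well clear: coaster (270,182), keys (326,175) and (358,174), container (446,222). The scene view agrees with this.

```bash
cat > m1.py <<'E'
from h import *
f=np.load("top1.npz");c,K,T=f["c"],f["K"],f["T"]
hsv=cv2.cvtColor(c,cv2.COLOR_RGB2HSV)
m=((hsv[...,0]<35)|(hsv[...,0]>80)|(hsv[...,1]<60)).astype(np.uint8)
roi=np.zeros_like(m);roi[200:298,222:402]=1;m&=roi
m=cv2.morphologyEx(m,cv2.MORPH_OPEN,np.ones((5,5)))
cs,_=cv2.findContours(m,0,1);k=max(cs,key=cv2.contourArea)
b=cv2.boxPoints(cv2.minAreaRect(k));W=np.array([ray(K,T,*p,0.052)[:2] for p in b])
print(b.round(1).tolist(),W.round(4).tolist(),[np.linalg.norm(W[i]-W[i-1]).round(4) for i in range(4)])
for n,p,z in [("knobtop",(266,253),.108),("knob disc",(268,253.5),.074),("gong",(316,247),.09),("plunger",(371,241),.06)]: print(n,ray(K,T,*p,z).round(4))
ctr=W.mean(0);e=[W[i]-W[i-1] for i in range(4)];e=max(e,key=lambda v:np.linalg.norm(v)*(1 if v[1]>0 else 0));y=e/np.linalg.norm(e)
print("ctr",ctr,"y",y,"knob",ctr+.09*y,"plunger",ctr-.12*y,"gong",ctr-.01*y)
E
python3 m1.py
```

```text
[[224.3000030517578, 223.5], [390.70001220703125, 203.6999969482422], [398.8999938964844, 272.70001220703125], [232.5, 292.5]] [[0.5569, 0.1918], [0.601, -0.1491], [0.4612, -0.1654], [0.4174, 0.1708]] [np.float64(0.1411), np.float64(0.3438), np.float64(0.1407), np.float64(0.339)]
knobtop [0.4983 0.097  0.108 ]
knob disc [0.4969 0.0976 0.074 ]
gong [0.5109 0.0016 0.09  ]
plunger [ 0.5243 -0.1083  0.06  ]
ctr [0.50910827 0.0120229 ] y [-0.12924338  0.9916129 ] knob [0.49747636 0.10126806] plunger [ 0.52461747 -0.10697065] gong [0.5104007  0.00210677]
```

```bash
python3 -m inch '[{"linear":[0,-2.9,3.6],"twist":[0,0,0]},{"linear":[0,-2.9,3.6],"twist":[0,0,0]},{"linear":[0,-2.9,3.6],"twist":[0,0,0]},{"linear":[0,-2.9,3.6],"twist":[0,0,0]},{"linear":[0,-2.9,3.6],"twist":[0,0,0]},{"linear":[0,-2.9,3.6],"twist":[0,0,0]},{"linear":[0,-2.9,3.6],"twist":[0,0,0]},{"linear":[0,-2.9,3.6],"twist":[0,0,0]},{"linear":[0,-2.9,3.6],"twist":[0,0,0]},{"linear":[0,-2.9,3.6],"twist":[0,0,0]},{"linear":[0,-2.9,3.6],"twist":[0,0,0]},{"linear":[0,0,0],"twist":[0,0,0]}]'
python3 - <<'E'
from h import *
o=bot.observe();print({k:np.round(v,3).tolist() for k,v in o.items()})
print(bot.get_image("wrist")["T_tool_cam"].round(3))
c,d,K,T=cam("wrist");save("w1.png",c);print(proj(K,T,[.4975,.099,.1]))
E
```

```text
clock: 1.3
tcp_pos: [0.4717, 0.1182, 0.2121]
tcp_rot: [[-0.006, 0.322, 0.947], [-0.008, 0.947, -0.322], [-1.0, -0.009, -0.003]]
contact_force: [-0.1, 0.3, 0.4]
gripper_width: 1.003
{'clock': 1.3, 'joint_pos': [0.145, -0.17, 1.797, -0.007, 1.522, -1.097], 'qd': [0.044, -0.018, 0.025, 0.042, 0.019, 0.048], 'joint_torque': [-2.122, -39.671, -49.611, -0.56, -0.156, -1.337], 'tcp_pos': [0.472, 0.118, 0.212], 'tcp_rot': [[-0.006, 0.322, 0.947], [-0.008, 0.947, -0.322], [-1.0, -0.009, -0.003]], 'contact_force': [-0.112, 0.288, 0.357], 'moment': [-0.025, -0.042, 0.008], 'gripper_width': 1.003}
[[-0.001 -0.239  0.971 -0.166]
 [ 1.    -0.001  0.001 -0.   ]
 [ 0.001  0.971  0.239 -0.066]
 [ 0.     0.     0.     1.   ]]
[305.4830218  227.36614064]
```

View pics/w1.png

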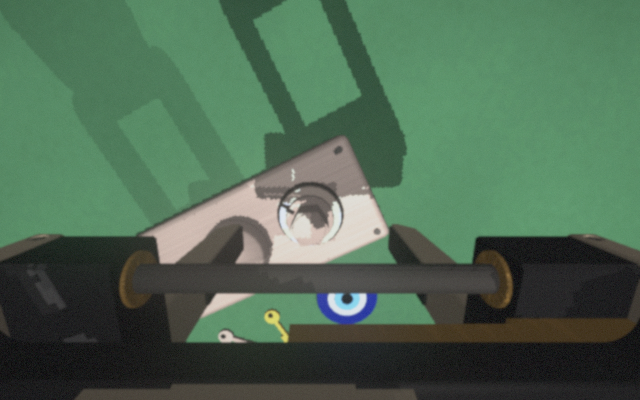

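Run:
```python
import cv2
a=cv2.imread("pics/w1.png");cv2.imwrite("pics/w1c.png",cv2.resize(a[165:255,255:375],None,fx=6,fy=6,interpolation=cv2.INTER_CUBIC))
```

```text
(no output)
```

View pics/w1c.png

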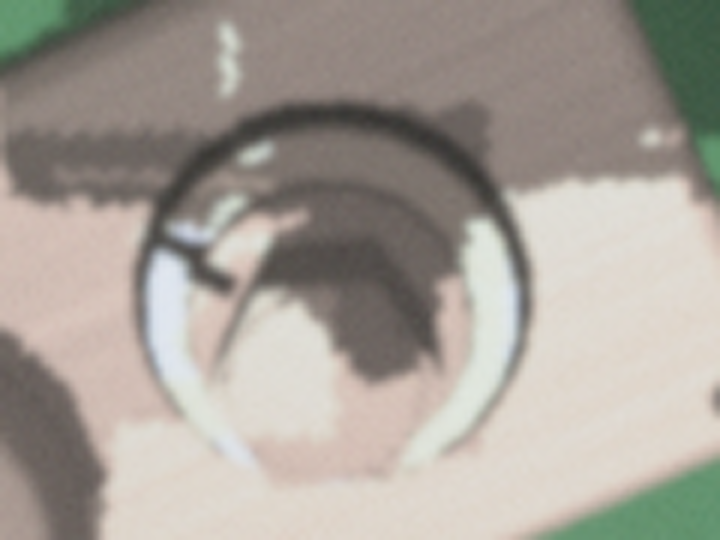

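The crop shows the drum ring with its left and right edges at about (277.8,215) and (342.8,215). The black rib runs from (281.7,205) to (293.3,212.5), and a hexagon edge is visible.

Run:
```python
from h import *
c,d,K,T=cam("wrist")
p=[ray(K,T,277.8,215,.064),ray(K,T,342.8,215,.064)];print(np.round(p,4),np.linalg.norm(p[0]-p[1]))
t=ray(K,T,310,182.5,.064);print("top edge",t.round(4))
# circle through three points r=.037
A=np.array([[*(2*q[:2]),1] for q in (*p,t)]);s=np.linalg.solve(A,[q[:2]@q[:2] for q in (*p,t)]);C=s[:2];print("C",C,"r",np.sqrt(s[2]+C@C))
R=bot.observe()["tcp_rot"];ya=np.degrees(np.arctan2(R[1,1],R[0,1]))
for C in (C,np.array([.4975,.099])):
  for u,v,z in((281.7,205,.064),(293.3,212.5,.076),(287,209,.07)):
    q=ray(K,T,u,v,z)[:2]-C;a=np.degrees(np.arctan2(q[1],q[0]));print(q.round(4),np.linalg.norm(q).round(4),"mark deg",a,"jaw offset cw to flats",(ya-a)%60)
print("jaw deg",ya)
```

```text
[[0.4832 0.0691 0.064 ]
 [0.5077 0.1422 0.064 ]] 0.07708013934172174
top edge [0.4584 0.118  0.064 ]
C [0.49496185 0.10580324] r 0.03854355235603561
[-0.0218 -0.028 ] 0.0355 mark deg -127.88480286960488 jaw offset cw to flats 19.362873613230477
[-0.0118 -0.0161] 0.0199 mark deg -126.31179040677651 jaw offset cw to flats 17.78986115040209
[-0.0166 -0.0226] 0.0281 mark deg -126.2830232732056 jaw offset cw to flats 17.76109401683118
[-0.0244 -0.0212] 0.0323 mark deg -138.9119910341427 jaw offset cw to flats 30.390061777768267
[-0.0143 -0.0093] 0.0171 mark deg -147.16406435537763 jaw offset cw to flats 38.64213509900321
[-0.0191 -0.0158] 0.0248 mark deg -140.43520936725997 jaw offset cw to flats 31.91328011088555
jaw deg 71.47807074362558
```

```bash
python3 -m inch '[{"linear":[0,0,0],"twist":[-0.146,0,0]},{"linear":[0,0,0],"twist":[-0.146,0,0]},{"linear":[0,0,0],"twist":[-0.146,0,0]},{"linear":[0,0,0],"twist":[-0.146,0,0]},{"linear":[0,0,0],"twist":[-0.146,0,0]},{"linear":[2.2,-1.3,-0.7],"twist":[0,0,0]},{"linear":[2,-1.3,-0.7],"twist":[0,0,0]},{"linear":[0,0,0],"twist":[0,0,0]},{"linear":[0,0,0],"twist":[0,0,0]},{"linear":[0,0,0],"twist":[0,0,0]}]'
python3 - <<'E'
from h import *
c,d,K,T=cam("wrist");np.savez("w2.npz",c=c,d=d,K=K,T=T)
o=bot.observe();print(o["joint_pos"].round(3),o["qd"].round(3),o["moment"].round(3),o["tcp_pos"])
p=proj(K,T,[.496,.102,.08]);print(p);u,v=int(p[0]),int(p[1]);u0,v0=u-80,v-60
print(u0,v0);save("w2c.png",cv2.resize(c[v0:v0+120,u0:u0+160],None,fx=5,fy=5,interpolation=cv2.INTER_CUBIC))
E
```

```text
clock: 2.45
tcp_pos: [0.4601, 0.1102, 0.1701]
tcp_rot: [[-0.008, -0.433, 0.901], [-0.001, 0.901, 0.433], [-1.0, 0.002, -0.008]]
contact_force: [-0.2, 0.4, 0.3]
gripper_width: 0.999
[ 0.127 -0.183  1.884 -0.     1.448 -1.892] [-0.009  0.    -0.006 -0.003 -0.005 -0.007] [-0.012  0.009  0.015] [0.46042105 0.11026539 0.17042661]
[291.64520024 231.57144566]
211 171
```

View pics/w2c.png

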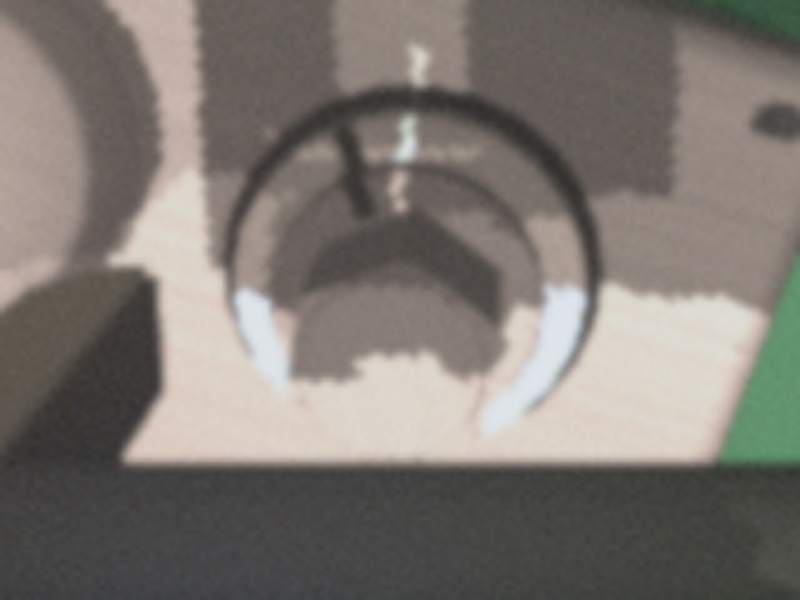

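Run:
```python
from h import *
f=np.load("w2.npz");K,T=f["K"],f["T"];d=f["d"]
w=lambda x,y,z:ray(K,T,211+x/5,171+y/5,z)[:2]
def circ(P):
    A=np.array([[*(2*q),1] for q in P]);s=np.linalg.lstsq(A,[q@q for q in P],rcond=None)[0];C=s[:2];return C,np.sqrt(s[2]+C@C)
print(K[0,0])
print("drum inner",circ([w(237,270,.064),w(592,270,.064),w(414,105,.064),w(300,135,.064),w(540,145,.064)]))
print("drum outer z54",circ([w(226,270,.054),w(602,270,.054),w(414,88,.054),w(290,128,.054),w(545,130,.054)]))
print("disc",circ([w(272,270,.074),w(545,270,.074),w(407,165,.074),w(325,190,.074)]))
print("hex apex",w(400,212,.108),"flats",w(304,290,.108),w(500,290,.108),np.linalg.norm(w(304,290,.108)-w(500,290,.108)))
R=T[:3,:3]
for a,b in((342,130,),(365,215)),:
    p,q=w(*a,.066),w(*b,.076);v=p-q;print("rib",p,q,np.degrees(np.arctan2(v[1],v[0])))
print("jaw",np.degrees(np.arctan2(.901,-.433)))
# depth samples on knob top / disc
for x,y in((400,250),(400,330),(400,190),(560,250),(650,350)):
    u,v=int(211+x/5),int(171+y/5);z=d[v,u];P=T@np.r_[np.linalg.solve(K,[u,v,1.])*z,1];print((x,y),P[:3].round(4))
```

```text
276.3571829963052
drum inner (array([0.49510531, 0.1029096 ]), np.float64(0.03692850555777019))
drum outer z54 (array([0.49755845, 0.10329338]), np.float64(0.04048360289191452))
disc (array([0.49713711, 0.10327134]), np.float64(0.027966257568165228))
hex apex [0.47090779 0.09248979] flats [0.49100877 0.08324012] [0.47628429 0.11407127] 0.03416679321500173
rib [0.47303187 0.07682284] [0.48410551 0.08800573] -134.7187596650876
jaw 115.6678751680904
(400, 250) [0.4792 0.0957 0.1018]
(400, 330) [0.4903 0.1013 0.1086]
(400, 190) [0.4772 0.0922 0.0737]
(560, 250) [0.4778 0.1279 0.0627]
(650, 350) [0.4929 0.1575 0.0521]
```

Run:
```python
from h import *
f=np.load("w2.npz");K,T=f["K"],f["T"];C=np.array([.4965,.103])
for x,y,z in((400,210,.074),(400,260,.108),(500,270,.074),(500,318,.108),(310,288,.108),(308,285,.074),(342,130,.064),(365,215,.076)):
    v=ray(K,T,211+x/5,171+y/5,z)[:2]-C;print((x,y,z),v.round(4),np.linalg.norm(v).round(4),np.degrees(np.arctan2(v[1],v[0])).round(1))
c=cv2.cvtColor(f["c"],cv2.COLOR_RGB2GRAY)[190:215,270:295];print(c[2:25:2,::2])
```

```text
(400, 210, 0.074) [-0.0157 -0.0091] 0.0181 -149.8
(400, 260, 0.108) [-0.0177 -0.0069] 0.019 -158.6
(500, 270, 0.074) [-0.0129  0.014 ] 0.0191 132.7
(500, 318, 0.108) [-0.0155  0.0133] 0.0204 139.5
(310, 288, 0.108) [-0.0063 -0.019 ] 0.02 -108.3
(308, 285, 0.074) [ 0.0065 -0.0193] 0.0203 -71.4
(342, 130, 0.064) [-0.0229 -0.0262] 0.0348 -131.2
(365, 215, 0.076) [-0.0124 -0.015 ] 0.0195 -129.6
[[ 97  94  76  65  55  56  58  60  59  68  72  71  71]
 [ 88  70  56  56  61  66  80  92  96 101 110 156 124]
 [ 64  58  65  72  68  68 102 114 116 114 141 196 132]
 [ 60  72  97 102  70  58  86 120 116 117 127 202 149]
 [ 89 119 138 132  99  56  74 129 133 137 165 218 160]
 [123 142 139 139 114  67  64 127 145 136 179 191 140]
 [116 115 120 117 108  72  59  81  93  93 118 104  88]
 [114 117 117 114  94  61  59  80  93 108 168 134  94]
 [116 115 110  97  83  64  56  81  99 129 174 115 100]
 [122 112  93  93  97  81  56  67  97 110 149 110  97]
 [112  98  96 103 102  95  62  61  86 103 157 124  89]
 [100  99 100 103 100  98  77  75  89  89  89  84  76]]
```

```bash
python3 -m inch '[{"linear":[0,0,0],"twist":[0.06,0,0]},{"linear":[0,0,0],"twist":[0.06,0,0]},{"linear":[0,0,0],"twist":[0,0,0]},{"linear":[0,-0.9,1.6],"twist":[0,0,0]},{"linear":[0,-0.9,1.6],"twist":[0,0,0]},{"linear":[0,0,0],"twist":[0,0,0]},{"linear":[0,0,0],"twist":[0,0,0]}]' 0.44 10
cat > st.py <<'E'
from h import *
import sys
o=bot.observe();R=o["tcp_rot"];p=o["tcp_pos"]
print("t",o["clock"],"tcp",p.round(4),"jaw deg",np.degrees(np.arctan2(R[1,1],R[0,1])).round(1),"tilt",R[:2,0].round(3),"j6",o["joint_pos"][5].round(3),"mom",o["moment"].round(3),"F",o["contact_force"].round(1),"w",np.round(o["gripper_width"]*93,1))
if len(sys.argv)>3: print("tool cm to target",(R.T@(np.array([float(a) for a in sys.argv[1:4]])-p)*100).round(2))
E
python3 st.py .4965 .103 .08
```

```text
clock: 3.2
tcp_pos: [0.4999, 0.1076, 0.1763]
tcp_rot: [[0.0, -0.328, 0.945], [0.001, 0.945, 0.328], [-1.0, 0.001, 0.0]]
contact_force: [0.4, -0.9, 0.2]
gripper_width: 0.561
t 3.2 tcp [0.4999 0.1076 0.1763] jaw deg 109.1 tilt [0.    0.001] j6 -1.794 mom [0.033 0.03  0.062] F [ 0.4 -0.9  0.2] w 52.2
tool cm to target [ 9.63 -0.33 -0.48]
```

```bash
python3 -m inch '[{"linear":[1.5,-0.3,-0.5],"twist":[0,0,0]},{"linear":[2,0,0],"twist":[0,0,0]},{"linear":[2,0,0],"twist":[0,0,0]},{"linear":[0,0,0],"twist":[0,0,0]},{"linear":[0,0,0],"twist":[0,0,0]}]'
python3 st.py .4965 .103 .08
```

```text
clock: 3.7
tcp_pos: [0.4922, 0.1031, 0.1173]
tcp_rot: [[-0.001, -0.331, 0.944], [0.001, 0.944, 0.331], [-1.0, 0.001, -0.001]]
contact_force: [0.7, -0.5, 0.4]
gripper_width: 0.564
t 3.7 tcp [0.4922 0.1031 0.1173] jaw deg 109.3 tilt [-0.001  0.001] j6 -1.805 mom [ 0.071 -0.002 -0.035] F [ 0.7 -0.5  0.4] w 52.4
tool cm to target [ 3.73 -0.15  0.4 ]
```

```bash
python3 -m inch '[{"linear":[0,-0.15,0.4],"twist":[0,0,0]},{"linear":[0,0,0],"twist":[0,0,0]},{"linear":[0,0,0],"twist":[0,0,0]}]'
python3 st.py .4965 .103 .08
python3 - <<'E'
from h import *
c,d,K,T=cam("wrist");save("w3.png",c)
E
```

```text
clock: 4.0
tcp_pos: [0.4973, 0.1031, 0.1192]
tcp_rot: [[0.001, -0.331, 0.943], [0.001, 0.943, 0.331], [-1.0, 0.001, 0.001]]
contact_force: [-0.1, -0.6, 0.1]
gripper_width: 0.558
t 4.0 tcp [0.4973 0.1031 0.1192] jaw deg 109.4 tilt [0.001 0.001] j6 -1.806 mom [ 0.053  0.021 -0.023] F [-0.1 -0.6  0.1] w 51.9
tool cm to target [ 3.92  0.02 -0.09]
```

View pics/w3.png

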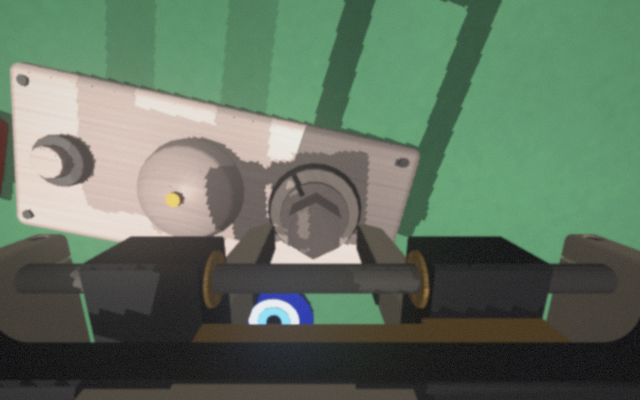

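The wrist view shows the knob at (314,205), centred between the fingers at about (262) and (365). The rib is still visible at (297,187). Next I descend and grip.

```bash
python3 -m inch '[{"linear":[1.3,0,0],"twist":[0,0,0]},{"linear":[1.3,0,-0.05],"twist":[0,0,0]},{"linear":[1.1,0,0],"twist":[0,0,0]},{"linear":[0,0,0],"twist":[0,0,0]}]'
python3 st.py .4965 .103 .08
```

```text
clock: 4.45
tcp_pos: [0.4973, 0.103, 0.0795]
tcp_rot: [[0.002, -0.331, 0.943], [0.001, 0.943, 0.331], [-1.0, 0.0, 0.003]]
contact_force: [-0.2, 0.4, -0.5]
gripper_width: 0.56
t 4.45 tcp [0.4973 0.103  0.0795] jaw deg 109.4 tilt [0.002 0.001] j6 -1.806 mom [0.003 0.037 0.03 ] F [-0.2  0.4 -0.5] w 52.1
tool cm to target [-0.05  0.03 -0.08]
```

```bash
python3 -m inch '[{"linear":[0,0,0],"twist":[0,0,0]},{"linear":[0,0,0],"twist":[0,0,0]},{"linear":[0,0,0],"twist":[0,0,0]},{"linear":[0,0,0],"twist":[0,0,0]},{"linear":[0,0,0],"twist":[0,0,0]}]' 1 50
python3 st.py .4965 .103 .08
```

```text
clock: 4.95
tcp_pos: [0.4969, 0.102, 0.0785]
tcp_rot: [[0.001, -0.331, 0.944], [-0.0, 0.944, 0.331], [-1.0, -0.001, 0.001]]
contact_force: [0.6, -0.8, -3.0]
gripper_width: 0.388
t 4.95 tcp [0.4969 0.102  0.0785] jaw deg 109.3 tilt [ 0.001 -0.   ] j6 -1.806 mom [ 0.137 -0.059 -0.018] F [ 0.6 -0.8 -3. ] w 36.0
tool cm to target [-0.15  0.1  -0.  ]
```

The grip width is 36.0 mm, so the pads are on the flats. I'll turn in small steps and watch the moment.

```bash
python3 -m inch '[{"linear":[0,0,0],"twist":[0.08,0,0]},{"linear":[0,0,0],"twist":[0.08,0,0]},{"linear":[0,0,0],"twist":[0.08,0,0]}]'; python3 st.py .4965 .103 .08
python3 -m inch '[{"linear":[0,0,0],"twist":[0.08,0,0]},{"linear":[0,0,0],"twist":[0.08,0,0]}]' >/dev/null; python3 st.py .4965 .103 .08
```

```text
clock: 5.25
tcp_pos: [0.4969, 0.1024, 0.0786]
tcp_rot: [[0.001, -0.091, 0.996], [0.0, 0.996, 0.091], [-1.0, 0.0, 0.001]]
contact_force: [1.4, -1.1, -4.0]
gripper_width: 0.385
t 5.25 tcp [0.4969 0.1024 0.0786] jaw deg 95.2 tilt [0.001 0.   ] j6 -1.56 mom [ 0.16  -0.1    0.056] F [ 1.4 -1.1 -4. ] w 35.8
tool cm to target [-0.14  0.06 -0.04]
t 5.45 tcp [0.4969 0.1026 0.0785] jaw deg 85.7 tilt [0.001 0.001] j6 -1.393 mom [ 0.067 -0.173  0.032] F [ 0.7 -0.3 -2.6] w 35.9
tool cm to target [-0.15  0.03 -0.04]
```

```bash
R() { python3 st.py | sed 's/tilt.*j6/j6/'; }
python3 -m inch '[{"linear":[0,0,0],"twist":[0.08,0,0]},{"linear":[0,0,0],"twist":[0,0,0]}]' >/dev/null; R
python3 -m inch '[{"linear":[0,0,0],"twist":[0.08,0,0]}]' >/dev/null; R
python3 -m inch '[{"linear":[0,0,0],"twist":[0.08,0,0]}]' >/dev/null; R
```

```text
t 5.65 tcp [0.497  0.1028 0.0785] jaw deg 80.8 j6 -1.308 mom [-0.055 -0.126 -0.008] F [ 1.5 -1.2 -3.6] w 35.9
t 5.75 tcp [0.497  0.1029 0.0786] jaw deg 76.3 j6 -1.23 mom [ 0.075 -0.169  0.033] F [ 1.1 -0.9 -3.5] w 35.8
t 5.85 tcp [0.4971 0.1028 0.0786] jaw deg 71.8 j6 -1.15 mom [-0.     0.5    0.541] F [-1.6 -0.6 -0.3] w 35.9
```

```bash
R() { python3 st.py | sed 's/tilt.*j6/j6/'; }
for i in 1 2; do python3 -m inch '[{"linear":[0,0,0],"twist":[0,0,0]}]' >/dev/null; R; done
python3 - <<'E'
from h import *
c,d,K,T=cam("wrist");p=proj(K,T,[.497,.103,.07]);u,v=int(p[0]),int(p[1]);v=min(v,340);u0,v0=u-64,v-48
np.savez("w4.npz",c=c,K=K,T=T);print(u0,v0);save("w4c.png",cv2.resize(c[v0:v0+96,u0:u0+128],None,fx=6,fy=6,interpolation=cv2.INTER_CUBIC))
E
```

```text
t 5.95 tcp [0.4969 0.1029 0.0786] jaw deg 71.8 j6 -1.151 mom [0.294 0.238 0.13 ] F [-1.6 -0.7 -3.1] w 35.7
t 6.05 tcp [0.4968 0.1029 0.0786] jaw deg 72.0 j6 -1.155 mom [-0.085 -0.228  0.152] F [ 0.5 -1.6 -0.1] w 35.8
251 185
```

View pics/w4c.png

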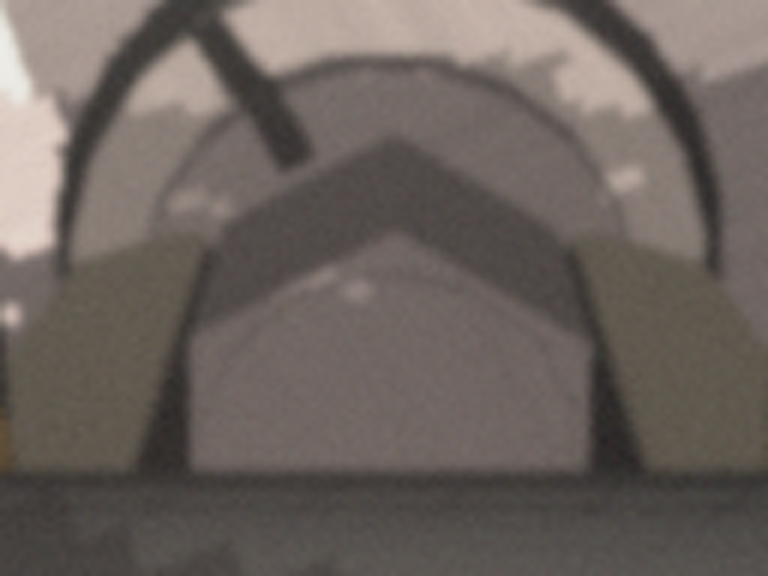

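The crop is clear. The fingers grip the hex flats, and the disc's rib and the drum's rib still lie nearly in line, running from (205,25) to (290,160) in the crop. I'll read both rib angles numerically from here.

```bash
cat > rib.py <<'E'
from h import *
def rib(c,K,T,C=(.497,.103)):
    g=cv2.GaussianBlur(cv2.cvtColor(c,cv2.COLOR_RGB2GRAY),(0,0),.8).astype(np.float32)
    R=T[:3,:3];jaw=np.degrees(np.arctan2(R[1,0],R[0,0]))  # cam x = tool y
    out=[]
    for z,rs,span in((.064,(.0305,.032,.0335),110),(.075,(.022,.024,.026),28)):
        a=np.arange(jaw+120-28,jaw+120+span,1.)   # mark expected at jaw+120 (ccw); drum lags ccw
        S=[]
        for r in rs:
            uv=np.array([proj(K,T,[C[0]+r*np.cos(t),C[1]+r*np.sin(t),z]) for t in np.radians(a)],np.float32)
            S.append(cv2.remap(g,uv[:,0:1],uv[:,1:],1)[:,0])
        S=np.mean(S,0);b=cv2.medianBlur(S.astype(np.uint8)[:,None],21 if 0 else 5)[:,0]
        bl=cv2.blur(S[:,None],(1,41))[:,0]-S;k=slice(3,-3);i=int(np.argmax(bl[k]))+3
        w=np.clip(bl[i-4:i+5],0,None);out.append((w@a[i-4:i+5]/w.sum(),bl[i],S.min()))
    return jaw,out
if __name__=="__main__":
    import sys
    if len(sys.argv)>1: f=np.load(sys.argv[1]);c,K,T=f["c"],f["K"],f["T"]
    else: c,d,K,T=cam("wrist")
    jaw,((D,dq,_),(M,mq,_))=rib(c,K,T)
    print("jaw %.1f drum %.1f (contrast %.0f) mark %.1f (contrast %.0f) slip %.3f rad"%(jaw,D,dq,M,mq,np.radians(D-M)))
E
python3 rib.py w4.npz; sed -i 's/\[C\[0\]/[C[0]/' rib.py; sed 's/f\["c"\]/f["c"]/' rib.py >/dev/null; python3 rib.py w2.npz
```

```text
jaw 72.0 drum 197.2 (contrast 86) mark 192.7 (contrast 38) slip 0.079 rad
jaw 115.6 drum 228.5 (contrast 51) mark 227.7 (contrast 36) slip 0.014 rad
```

```bash
R() { python3 st.py | sed 's/tilt.*j6/j6/'; python3 rib.py; }
python3 -m inch '[{"linear":[0,0,0],"twist":[0.06,0,0]}]' >/dev/null; R
python3 -m inch '[{"linear":[0,0,0],"twist":[0.06,0,0]}]' >/dev/null; R
```

```text
t 6.2 tcp [0.4969 0.103  0.0786] jaw deg 68.7 j6 -1.097 mom [ 0.067 -0.107  0.185] F [ 0.2 -0.1 -3. ] w 35.6
jaw 68.6 drum 197.4 (contrast 83) mark 188.8 (contrast 41) slip 0.150 rad
t 6.35 tcp [0.4969 0.1031 0.0786] jaw deg 65.1 j6 -1.034 mom [ 0.108 -0.04   0.059] F [ 0.9  0.6 -6. ] w 35.6
jaw 65.0 drum 197.2 (contrast 85) mark 185.0 (contrast 46) slip 0.213 rad
```

The drum has stopped at 197.3° and the slip is growing. I'll carry on to about 0.5 rad, which is midway between clicks one and two.

```bash
R() { python3 st.py | sed 's/tilt.*j6/j6/'; python3 rib.py; }
python3 -m inch '[{"linear":[0,0,0],"twist":[0.06,0,0]}]' >/dev/null; R
python3 -m inch '[{"linear":[0,0,0],"twist":[0.06,0,0]}]' >/dev/null; R
python3 -m inch '[{"linear":[0,0,0],"twist":[0.06,0,0]}]' >/dev/null; R
python3 -m inch '[{"linear":[0,0,0],"twist":[0.06,0,0]}]' >/dev/null; R
```

```text
t 6.5 tcp [0.4969 0.1033 0.0786] jaw deg 61.5 j6 -0.971 mom [ 0.094 -0.065  0.036] F [ 0.4  0.6 -6.3] w 35.9
jaw 61.4 drum 197.4 (contrast 84) mark 181.2 (contrast 53) slip 0.282 rad
t 6.65 tcp [0.497  0.1033 0.0786] jaw deg 57.9 j6 -0.909 mom [ 0.128 -0.122 -0.053] F [-0.1 -0.2 -5.8] w 35.7
jaw 57.8 drum 197.2 (contrast 83) mark 177.0 (contrast 58) slip 0.353 rad
t 6.8 tcp [0.497  0.1034 0.0786] jaw deg 54.4 j6 -0.847 mom [ 0.085 -0.182 -0.082] F [ 0.9  1.1 -5.3] w 35.7
jaw 54.3 drum 197.4 (contrast 83) mark 173.4 (contrast 57) slip 0.419 rad
t 6.95 tcp [0.4972 0.1035 0.0786] jaw deg 50.8 j6 -0.785 mom [ 0.037 -0.236  0.006] F [ 0.4 -0.6 -3.2] w 36.3
jaw 50.8 drum 201.0 (contrast 79) mark 169.9 (contrast 58) slip 0.542 rad
```

```bash
R() { python3 st.py | sed 's/tilt.*j6/j6/'; python3 rib.py; }
python3 -m inch '[{"linear":[0,0,0],"twist":[0,0,0]},{"linear":[0,0,0],"twist":[0,0,0]}]' >/dev/null; R; R
python3 - <<'E'
from h import *
c,d,K,T=cam("wrist");p=proj(K,T,[.497,.103,.07]);u,v=int(p[0]),int(p[1]);u0,v0=u-64,v-48
save("w5c.png",cv2.resize(c[v0:v0+96,u0:u0+128],None,fx=6,fy=6,interpolation=cv2.INTER_CUBIC))
E
```

```text
t 7.2 tcp [0.4972 0.1035 0.0786] jaw deg 50.9 j6 -0.787 mom [ 0.025 -0.176  0.013] F [ 0.6 -0.9 -2.9] w 35.7
jaw 50.9 drum 200.9 (contrast 79) mark 170.0 (contrast 58) slip 0.540 rad
t 7.25 tcp [0.4972 0.1035 0.0786] jaw deg 50.9 j6 -0.787 mom [-0.    -0.189 -0.057] F [ 0.6  0.8 -3.4] w 36.1
jaw 50.9 drum 200.9 (contrast 79) mark 169.9 (contrast 58) slip 0.540 rad
```

View pics/w5c.png

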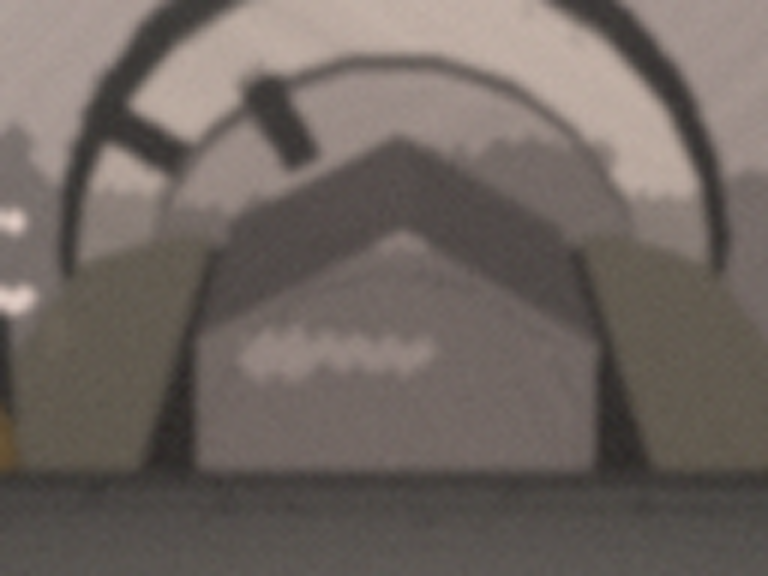

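The ribs now stand clearly apart at (145,140) and (280,120). The slip is about 0.5 rad, so one click has passed, and the drum is still. I'll release and rise.

```bash
python3 -m inch '[{"linear":[0,0,0],"twist":[0,0,0]},{"linear":[0,0,0],"twist":[0,0,0]},{"linear":[0,0,0],"twist":[0,0,0]},{"linear":[0,0,0],"twist":[0,0,0]}]' 0.44
python3 rib.py
python3 -m inch '[{"linear":[-2.5,0,0],"twist":[0,0,0]},{"linear":[-4,0,0],"twist":[0,0,0]},{"linear":[-4,0,0],"twist":[0,0,0]},{"linear":[0,0,0],"twist":[0,0,0]},{"linear":[0,0,0],"twist":[0,0,0]}]' 
python3 rib.py;python3 st.py .485 -.105 .17
```

```text
clock: 7.75
tcp_pos: [0.498, 0.1036, 0.0798]
tcp_rot: [[0.004, 0.63, 0.777], [0.002, 0.777, -0.63], [-1.0, 0.004, 0.002]]
contact_force: [0.3, -0.8, -0.7]
gripper_width: 0.56
jaw 50.9 drum 200.9 (contrast 82) mark 169.9 (contrast 58) slip 0.541 rad
clock: 8.3
tcp_pos: [0.4963, 0.1033, 0.1874]
tcp_rot: [[0.001, 0.629, 0.777], [0.002, 0.777, -0.629], [-1.0, 0.002, -0.0]]
contact_force: [-1.0, 0.1, 0.1]
gripper_width: 0.562
jaw 50.9 drum 200.8 (contrast 68) mark 169.9 (contrast 45) slip 0.540 rad
t 8.35 tcp [0.4967 0.1033 0.1878] jaw deg 51.0 tilt [0.002 0.002] j6 -0.788 mom [-0.006 -0.044 -0.027] F [ 0.4 -0.9  1.1] w 52.4
tool cm to target [  1.73 -16.93  12.2 ]
```

```bash
python3 -m inch '[{"linear":[0.2,-2.9,2.2],"twist":[0,0,0]},{"linear":[0.2,-2.9,2.2],"twist":[0,0,0]},{"linear":[0.2,-2.9,2.2],"twist":[0,0,0]},{"linear":[0.2,-2.9,2.2],"twist":[0,0,0]},{"linear":[0.2,-2.9,2.2],"twist":[0,0,0]},{"linear":[0,0,0],"twist":[0,0,0]},{"linear":[0,0,0],"twist":[0,0,0]}]' >/dev/null
python3 st.py .524 -.105 .1
python3 - <<'E'
from h import *
c,d,K,T=cam("wrist");np.savez("w6.npz",c=c,d=d,K=K,T=T);p=proj(K,T,[.524,-.105,.06]);u,v=int(p[0]),int(p[1]);u0,v0=u-64,v-48
print(u0,v0);save("w6c.png",cv2.resize(c[v0:v0+96,u0:u0+128],None,fx=6,fy=6,interpolation=cv2.INTER_CUBIC))
vs,us=np.mgrid[v0:v0+96,u0:u0+128];P=np.stack([us,vs,np.ones_like(us)],-1)@np.linalg.inv(K).T*d[v0:v0+96,u0:u0+128,None]
P=P@T[:3,:3].T+T[:3,3];r=np.hypot(P[...,0]-.524,P[...,1]+.105)
for a in range(0,32,3):
    m=(r>=a/1e3)&(r<(a+3)/1e3);print(a,m.sum(),np.percentile(P[...,2][m],[10,50,90]).round(4))
m=(P[...,2]>.0625)&(r<.03);print(m.sum(),P[m].mean(0),P[m].min(0),P[m].max(0))
E
```

```text
t 9.05 tcp [ 0.4864 -0.083   0.1675] jaw deg 51.2 tilt [-0.009  0.005] j6 -1.169 mom [-0.049 -0.046 -0.013] F [-0.2  0.1 -0.4] w 52.4
tool cm to target [6.71 0.65 4.38]
257 191
0 26 [0.0733 0.0739 0.0746]
3 77 [0.073  0.0738 0.0746]
6 132 [0.0731 0.0738 0.0746]
9 247 [0.066  0.0731 0.0742]
12 175 [0.0631 0.0642 0.0729]
15 222 [0.063  0.0639 0.0648]
18 415 [0.052  0.0628 0.0643]
21 224 [0.0511 0.052  0.053 ]
24 318 [0.0511 0.0518 0.0527]
27 428 [0.0511 0.0519 0.0527]
30 448 [0.051  0.0518 0.0528]
1115 [ 0.52311454 -0.10436873  0.06807776] [ 0.50456842 -0.12598493  0.06250441] [ 0.54549433 -0.084979    0.0753801 ]
```

View pics/w6c.png

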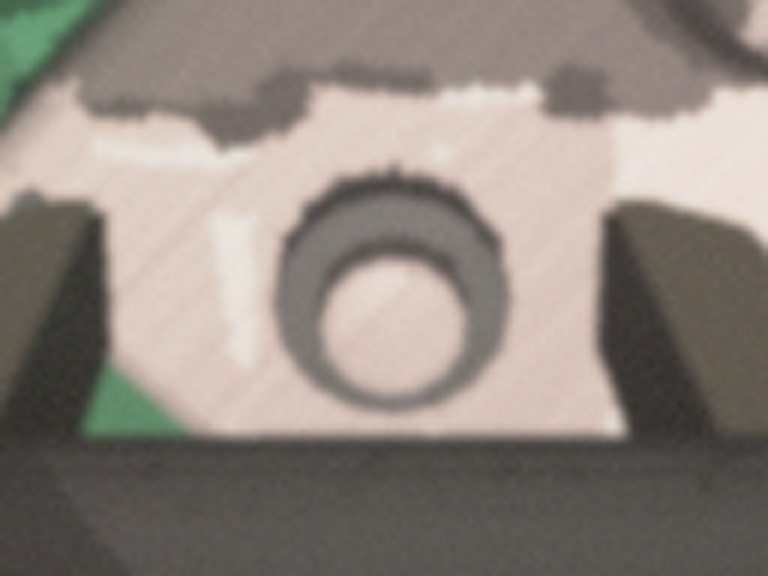

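The plunger button is centred at crop (393,327), which is pixel (322.5,245.5). Its top is at z = 74 mm and the ring's top at 64 mm, so a 6 mm press clears the ring.

```bash
python3 - <<'E'
from h import *
f=np.load("w6.npz");print(ray(f["K"],f["T"],257+393/6,191+327/6,.074))
E
python3 -m inch '[{"linear":[1.5,0.2,1.5],"twist":[0,0,0]},{"linear":[1.5,0.2,1.5],"twist":[0,0,0]},{"linear":[1.5,0.2,1.3],"twist":[0,0,0]},{"linear":[0,0,0],"twist":[0,0,0]},{"linear":[0,0,0],"twist":[0,0,0]},{"linear":[0,0,0],"twist":[0,0,0]},{"linear":[0,0,0],"twist":[0,0,0]}]' 1 10 >/dev/null
python3 st.py .524 -.105 .08
```

```text
[ 0.5252767 -0.105471   0.074    ]
t 9.8 tcp [ 0.5241 -0.0973  0.1203] jaw deg 51.7 tilt [-0.011  0.007] j6 -1.186 mom [-0.007  0.017  0.001] F [ 0.3 -0.3  0.1] w 2.2
tool cm to target [ 4.02 -0.61  0.52]
```

```bash
python3 -m inch '[{"linear":[1,-0.6,0.5],"twist":[0,0,0]},{"linear":[1,0,0],"twist":[0,0,0]},{"linear":[0.9,0,0],"twist":[0,0,0]},{"linear":[0,0,0],"twist":[0,0,0]},{"linear":[0,0,0],"twist":[0,0,0]}]'  >/dev/null
python3 st.py .525 -.105 .08
```

```text
t 10.3 tcp [ 0.5239 -0.1054  0.0897] jaw deg 51.7 tilt [-0.009  0.006] j6 -1.201 mom [-0.063 -0.014  0.042] F [ 0.1 -0.4 -0.2] w 0.3
tool cm to target [0.97 0.1  0.08]
```

```bash
S() { python3 st.py | sed 's/jaw.*F/F/'; }
python3 -m inch '[{"linear":[0.6,0,0],"twist":[0,0,0]},{"linear":[0.6,0,0],"twist":[0,0,0]},{"linear":[0,0,0],"twist":[0,0,0]}]' >/dev/null; S
python3 -m inch '[{"linear":[0.2,0,0],"twist":[0,0,0]},{"linear":[0.2,0,0],"twist":[0,0,0]}]' >/dev/null; S
python3 -m inch '[{"linear":[0.15,0,0],"twist":[0,0,0]}]' >/dev/null; S
```

```text
t 10.6 tcp [ 0.5238 -0.1053  0.0769] F [-0.3  1.  -0.2] w 0.7
t 10.8 tcp [ 0.5241 -0.1053  0.073 ] F [-2.1  0.8  2.4] w 0.8
t 10.9 tcp [ 0.5241 -0.1054  0.0716] F [-2.2  0.4  2.6] w 0.1
```

```bash
S() { python3 st.py | sed 's/jaw.*F/F/'; }
for i in 1 2; do python3 -m inch '[{"linear":[0.12,0,0],"twist":[0,0,0]}]' >/dev/null; S; done
python3 -m inch '[{"linear":[0.1,0,0],"twist":[0,0,0]}]' >/dev/null; S
```

```text
t 11.0 tcp [ 0.5241 -0.1054  0.0706] F [-2.3  0.3  3.8] w 0.6
t 11.1 tcp [ 0.5241 -0.1054  0.0696] F [-2.3  0.7  3.5] w 0.7
t 11.2 tcp [ 0.5241 -0.1054  0.0687] F [-2.3  0.4  4.7] w 0.2
```

```bash
S() { python3 st.py | sed 's/jaw.*F/F/'; }
python3 -m inch '[{"linear":[0.08,0,0],"twist":[0,0,0]}]' >/dev/null; S
python3 -m inch '[{"linear":[0.08,0,0],"twist":[0,0,0]}]' >/dev/null; S
python3 -m inch '[{"linear":[0,0,0],"twist":[0,0,0]}]' >/dev/null; S
```

```text
t 11.3 tcp [ 0.5241 -0.1054  0.0682] F [-5.3  0.4 10.6] w 0.3
t 11.4 tcp [ 0.5242 -0.1054  0.0681] F [-6.3  1.5 13.8] w 0.5
t 11.5 tcp [ 0.5242 -0.1054  0.0685] F [-3.2  0.7  5. ] w 0.3
```

The force rose from 5 N to 14 N at z = 68.1 mm, so the plunger is at its bottom stop. I'll hold it briefly and lift off, then check the knob, the plunger and the bystanders.

```bash
python3 -m inch '[{"linear":[0,0,0],"twist":[0,0,0]},{"linear":[-0.5,0,0],"twist":[0,0,0]},{"linear":[-1,0,0],"twist":[0,0,0]},{"linear":[-3,0,0],"twist":[0,0,0]},{"linear":[-4,0,0],"twist":[0,0,0]},{"linear":[-4,0,0],"twist":[0,0,0]},{"linear":[-3,0,-4],"twist":[0,0,0]},{"linear":[-2,0,-4],"twist":[0,0,0]},{"linear":[0,0,0],"twist":[0,0,0]},{"linear":[0,0,0],"twist":[0,0,0]}]'
python3 - <<'E'
from h import *
c,d,K,T=cam("wrist");p=proj(K,T,[.5245,-.1055,.074]);u,v=map(int,p);z=d[v,u];print(p,"plunger top",(T@np.r_[np.linalg.solve(K,[u,v,1.])*z,1])[:3])
c,d,K,T=cam("top");f=np.load("top1.npz");save("top2.png",c)
df=np.abs(c.astype(int)-f["c"]).max(2)
for n,(a,b,e,g) in dict(coaster=(155,210,245,297),keys=(155,192,315,375),container=(192,250,410,480)).items(): print(n,(df[a:b,e:g]>60).sum())
E
```

```text
clock: 12.5
tcp_pos: [0.4622, -0.0562, 0.2538]
tcp_rot: [[-0.005, 0.62, 0.785], [0.006, 0.785, -0.62], [-1.0, 0.002, -0.008]]
contact_force: [-0.0, 0.7, -0.3]
gripper_width: 0.007
[315.2104613  244.44140387] plunger top [ 0.45575387 -0.05166427  0.28309045]
coaster 0
keys 0
container 0
```

View pics/top2.png

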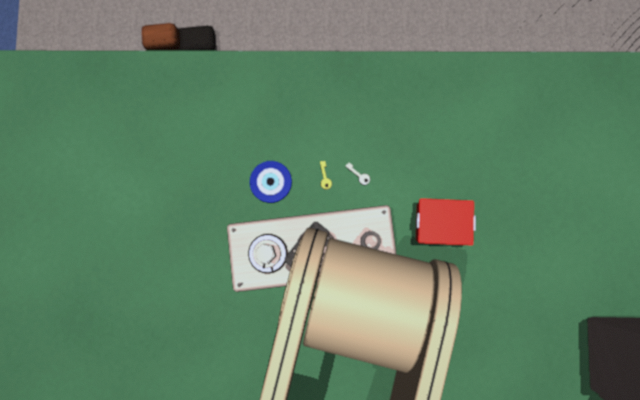

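The top view shows the bystanders unmoved and the arm clear of the chime. The wrist sample hit the shut fingers, so I'll check the plunger's height from the top camera and then hand in.

Run:
```python
from h import *
c,d,K,T=cam("top");f=np.load("top1.npz")
u,v=proj(K,T,[.5245,-.1055,.074]).round().astype(int)
for D in (f["d"],d): z=np.median(D[v-1:v+2,u-1:u+2]);print((u,v),(T@np.r_[np.linalg.solve(K,[u,v,1.])*z,1])[:3].round(4))
o=bot.observe();print(o["qd"].round(3),o["contact_force"].round(1))
```

```text
(np.int64(370), np.int64(241)) [ 0.524  -0.1053  0.0734]
(np.int64(370), np.int64(241)) [ 0.524  -0.1053  0.0732]
[-0.006  0.021  0.006 -0.003  0.    -0.   ] [0.1 0.  0.7]
```

```bash
python3 -c "
from workcell import bot
print(bot.hand_in())"
```

```text
the job is handed in; nothing more can be done
None
```

The chime is wound one click past its stop, the bell has been pressed and released, and the job is handed in at about 12.7 s on the clock. No verdict was reported.

- **Winding:** I gripped the knob on its flats (36.0 mm) and turned it clockwise. The drum stopped after about 0.6 rad of turning, and I stopped turning past the first click.
- **Knob after release:** The wrist camera read 0.54 rad of slip, which puts the mark at about y −15 mm and x +26 mm in the drum's frame. I did not re-measure it after pressing the plunger.
- **Plunger:** I pressed it down to its stop at z = 68.1 mm, about 6 mm down. The highest force at the wrist was about 15 N, under the 25 N limit. The top camera then showed its top back at 73.2 mm, against 73.4 mm at the start.
- **Bystanders:** The container, coaster and keys showed no change between the first and last top images. The arm was clear of everything, with contact force near zero.

**Checks that disagreed or failed:**
- The torque readings were noisy: one 0.54 N m spike, otherwise under 0.2 N m. I never saw a clean 0.35 N m peak at the click, so the click count rests on the rib angles.
- The drum's rib read 3.6° further back just after the click. That is probably recoil from the clutch, and it stayed still afterwards.
- My first knob position from the wrist camera was off by several mm in y, probably because the arm had not settled. A later picture matched the given sizes, and I used that one.
- A first check of the plunger's height with the wrist camera failed because it hit the shut fingers, so I used the top camera.

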